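# Heater to standby, then take the warm letter stamp up ready to press

### The arm

A 6-joint arm with a two-finger parallel gripper is mounted at the origin on a cart in front of the work surface, level with it; the furniture and walls round the work are solid. World frame = base frame: x ahead of the robot, y to its left, z up, the work surface at z = 0. Lengths are in m, angles in rad, forces in N, time in s.
With the tool pointing down it reaches from about 0.225 to 0.875 m from the base axis. Payload 3.4 kg.
Tool frame: the origin (TCP) lies on the mounting face of the last link; the fingertips stand 173 mm ahead of it and the grasp point (between the pads) lies 155 mm ahead of it; z points along the fingers, y is the line along which they close (so a half turn about z gives the same grasp; the last joint's range is limited). The gripper opens to 85 mm and grips with 20 to 120 N. Pads are 22 mm wide; open, the fingers measure 114 mm over their backs; the gripper's body (76 mm by 85 mm) begins 54 mm behind the grasp point. The pads swing forward as they close: fully open they stand 13 mm farther back than shut.
Start: joints at [1.193, 0.276, 1.505, -0, 1.361, -0.121], TCP at [0.146, 0.556, 0.405] pointing down, gripper open.
Joint ranges: [-2.89, 2.89], [-0.75, 2.08], [0.22, 2.7], [-1.18, 4.32], [0.11, 2.71], [-2.7, 2.7]. Speed limits (rad/s): [2.57, 2.57, 3.14, 3.14, 3.14, 3.14].

### API

Orientations are given as a 3x3 rotation matrix whose columns are the frame's x, y, z axes.
In Python, from plant import r gives the robot as it stands.
- The arm moves only by the shell command python3 -m jog 'ROWS' [FORCE]. ROWS is a JSON list of rows, 1 to 5 of them, each an object with the fields tx, ty, tz (the shift in fractions of the full range, 1 being 0.75 m), ax, ay, az (a rotation vector in parts of the range, where 1.0 means pi rad), finger_gap (the opening from 0.0 (shut) to 1.0 (fully open)); a field left out counts as zero (the opening has to be given); each row is the pose to reach, as a shift and turn from the pose commanded when the command began, along the tool's axes at that moment; what a row does not reach only later rows make up. A row lasts 1/12 s, in which the tool goes at most 0.0417 m and 0.125 rad, less where a joint would pass 70% of its speed; a pose out of reach is approached as far as the arm can. The fingers move at their own pace and stop on an object; FORCE is the grip in N (left out, the last holds). Time passes only in rows, so rows that do not move let the fingers close. It prints the time, the measured TCP pose, the force, the opening and the grip force at its end. Input that does not fit is refused with a message, and nothing moves.
- r.observe(): the state, without advancing time (a new reading comes with each control period).
- r.read_camera(name): name is "scene" or "side" or "wrist"; returns (picture, depth): 480x640x3 uint8, red, green, blue; 480x640 float32, m along the optical axis (not along the pixel's ray), 0 where there is no reading.
- r.get_calibration(name): a dict with "fx", "fy", "cx", "cy" (pixels), "k1" (the pictures are not rectified: a ray, as slopes to the right and down, at radius r is drawn at 1 + k1 r^2 times it, then the intrinsics apply), "T" (4x4, takes a point from camera to world coordinates); the wrist camera has in their place "hand_eye" (4x4, takes a point from camera to tool coordinates, whose origin is the TCP and whose axes are the flange's). Camera axes: x right, y down, z forward; pixel columns grow to the right and rows downward; lengths in m; the calibration is good to about 2 mm. A picture is of the moment at which its call begins: read the wrist's pose just before it. get_calibration takes no time and is no camera call.
- r.close_job(): hands the job in; it is judged then, once.
The state is a dict: "clock": time; "joint_positions": joint angles; "joint_vel": joint speeds; "tau": joint torques, N m; "tcp_pos": TCP position; "orientation": TCP orientation; "ft_force": force on the tool from outside, world axes, zero at the start; "wrist_torque": the same for the moment, N m; "width": opening from 0.0 (shut) to 1.0 (fully open); "finger_force": force on a finger pad.
Only numpy, scipy, OpenCV 4.12 (cv2) and the standard library are available. Lean on these libraries where they do the work, as an engineer would, in place of code of your own. Each camera call takes 0.05 s, during which the arm holds its last target. There are 200 camera calls.

### The job

Set the stamp warmer's lever from full heat back to its middle mark (standby, lever straight up), because your hand will be full afterwards. Then draw the letter stamp out of its slanted pocket, turn it upright with the brass face down, and carry it over the middle of the bare cover, the one without the bone folder on it. Finish still holding it there, steady, square with the cover's edges and with its face about 5 cm above the cover; do not touch or shift the covers with it and leave everything else as it stands.

Things in the scene. Friction and masses are not known exactly. Their poses are not given: they have to be found in the camera images.
- warmer: Fixed grey console 124 (x) x 200 (y) x 32 mm. Origin: centre of its underside on the table; x to its back (away from robot), y to its left. A metal block (top edge 80 mm high) leans 40 deg to the front; two pockets 25 x 33 mm, 26 mm deep: the left one (y +57 mm) holds the letter stamp, the right one (y +3) is empty. Right end (y -66): heat lever in a round quadrant, 70 mm high, 3 white marks.
- pocket_mouth (a point): Centre of the left pocket's mouth, at (-14, 57, 65) mm in the warmer's frame. The pocket's axis runs up and to the front, along (-0.643, 0, 0.766) in the warmer's frame; drawn 26 mm or more along it the stamp is clear of the pocket. A 16 mm wide tongue runs 22 mm out of the block under the handle as a rest; it leaves the handle's sides free.
- letter_stamp: Brass foot 22 (x) x 30 (y) x 8 mm under a brown wood handle, thickest (28 mm) 55 to 60 mm up; 73 mm tall, 0.09 kg (varies). Origin: centre of the brass face; z along the handle away from the face. Starts in the left pocket leaning 40 deg to the warmer's front, y along the warmer's y, 47 mm standing out, 1.3 mm play, not locked. Grip the handle across its y, tool along the handle or from above.
- heat_lever (a joint): Heat lever angle, rad: 0 = off (leans 0.65 rad to the warmer's front), 0.65 = standby (straight up, middle mark), 1.3 = full heat (leans 0.65 rad to the back). Starts at 1.0 to 1.3. Swings about the warmer's y axis; friction 0.1 N m (1.4 N at the ball), no spring: stays where left.
- lever_hinge (a point): Point on the lever's hinge axis, 44 mm above the table, at (0, -66, 44) mm in the warmer's frame.
- lever_ball (a point): Centre of the black ball (21 mm diameter) at the end of the lever, 72 mm from the hinge; the lever's rod is 6 mm thick. The point turns with the lever.
- cover_bare: The bare cover: closed teal passport cover lying flat, 134 (x) x 99 (y) mm, up to 13 mm thick, nothing on it, loose. Origin: centre of its underside, on the table. It lies to the left or to the right of the warmer.
- cover_folder: The other, similar teal passport cover, 134 x 96 x 8 mm, with the bone folder lying on it; on the other side of the warmer. Origin: centre of its underside. To be left alone.
- bone_folder: Bone folder, flat ivory strip 139 x 21 x 4 mm lying on the other cover; origin at the centre of its underside, long axis y. To be left alone.
- foil_roll_silver: Bystander: foil roll standing on its end, 52 mm diameter, 31 mm high; origin at the centre of its underside.
- foil_roll_rose: Bystander: smaller foil roll, 44 mm diameter, 31 mm high, behind the warmer; origin at the centre of its underside.
- spool_navy: Bystander: ribbon spool lying flat, 60 mm diameter, 22 mm high, in front of the warmer; origin on its underside.
- rub_block: Bystander: small rubbing block 21 x 50 x 12 mm in front of the warmer, long side y; origin at the centre of its underside.
Not all that is in view belongs to the job. Of the things like the letter_stamp, leave any that is orange; of the rest the smaller one is meant.

How it is judged:
On the way, in this order (a step that is already met when the one before it is completed fails the run):
1. the lever stands at the middle mark (0.65 rad, within 0.12) while the stamp is still in its pocket (value of joint heat_lever between 0.53 and 0.77 rad and velocity of joint heat_lever between -0.1 and 0.1 rad/s and distance between letter_stamp and pocket_mouth below 0.034 m), for 0.2 s.
2. the stamp is drawn out of its pocket, held by the fingers (distance between letter_stamp and pocket_mouth above 0.04 m and contact force between letter_stamp and the fingers above 1 N and height (world z) of letter_stamp above 0.06 m), for 0.1 s.
At the end, for the whole second after the job is handed in: Stamp held still in the fingers alone, upright within 0.15 rad, face down, within 25 mm of the bare cover's middle along each cover axis, square with it within 0.2 rad, face 35 to 95 mm above the cover's underside, touching neither cover nor warmer; cover flat; lever at 0.65 within 0.12 rad (value of joint heat_lever between 0.53 and 0.77 rad and angle between letter_stamp's own z axis and vertical below 0.15 rad and x of letter_stamp in the frame of cover_bare between -0.025 and 0.025 m and y of letter_stamp in the frame of cover_bare between -0.025 and 0.025 m and z of letter_stamp in the frame of cover_bare between 0.035 and 0.095 m and (angle between the x axis of letter_stamp and the x axis of cover_bare, either way round below 0.2 rad or angle between the x axis of letter_stamp and the y axis of cover_bare, either way round below 0.2 rad) and contact force between letter_stamp and the fingers above 2 N and contact force between letter_stamp and warmer below 0.2 N and contact force between letter_stamp and cover_bare below 0.2 N and angle between cover_bare's own z axis and vertical below 0.1 rad and height (world z) of cover_bare below 0.01 m and linear speed of letter_stamp below 0.03 m/s); the arm keeps its last pose, push and grip.
It fails at once if the stamp touches a cover (contact force between letter_stamp and cover_bare above 0.5 N or contact force between letter_stamp and cover_folder above 0.5 N).
It fails at once if a cover or the bone folder is shifted by more than 20 mm (distance of any of cover_bare, cover_folder, bone_folder from where it was at the start of the episode above 0.02 m).
It fails at once if a foil roll, the ribbon spool or the rubbing block is shifted by more than 20 mm (distance of any of foil_roll_silver, foil_roll_rose, spool_navy, rub_block from where it was at the start of the episode above 0.02 m).
It also fails if it takes over 51 s, if anything falls off the work surface, if the arm or the gripper's body presses on something with over 40 N, if the wrist force passes 120 N, or if a joint passes its speed limit or range.

## Working session

There is one attempt and no reset: what is moved stays moved. The work goes in short steps, Python scripts to look and compute and a shell command to move; the robot and the scene stay as the last step left them, time stands still between calls to the robot, and variables do not carry over. Pictures are saved under pics/ and viewed, at most 12 in all, crops included, and the job is handed in when it is done.

```bash
ls; mkdir -p pics; python3 - <<'E'
from plant import r
import cv2,numpy as np
o=r.observe(); print(o['clock'],o['tcp_pos'],o['orientation'])
for n in("scene","side","wrist"):
    im,d=r.read_camera(n); np.savez('pics/%s0.npz'%n,im=im,d=d); cv2.imwrite('pics/%s0.png'%n,im[:,:,::-1])
    print(n,r.get_calibration(n))
E
```

```text
pics
0.0 [0.14596957 0.55594506 0.40382128] [[-9.67196305e-01  2.54029135e-01 -7.11752210e-04]
 [ 2.54030015e-01  9.67194758e-01 -1.74689320e-03]
 [ 2.44641238e-04 -1.87039507e-03 -9.99998221e-01]]
scene {'fx': 534.2526218416547, 'fy': 534.2526218416547, 'cx': 316.05804403812294, 'cy': 241.9414345818177, 'k1': 0.021076849652502304, 'T': array([[ 0.77964103, -0.34206442,  0.52454914, -0.12070314],
       [-0.6259193 , -0.39941328,  0.6698463 , -0.73684744],
       [-0.01961869, -0.85056509, -0.5255037 ,  0.76254949],
       [ 0.        ,  0.        ,  0.        ,  1.        ]])}
side {'fx': 523.3854042081956, 'fy': 523.3854042081956, 'cx': 325.89926527863776, 'cy': 237.63064039872057, 'k1': -0.027283930746324053, 'T': array([[-9.99937759e-01,  1.10965376e-02, -1.16013708e-03,
         5.39927517e-01],
       [ 6.74740513e-03,  5.18639906e-01, -8.54966152e-01,
         1.17841973e+00],
       [-8.88547069e-03, -8.54920765e-01, -5.18682498e-01,
         7.24952104e-01],
       [ 0.00000000e+00,  0.00000000e+00,  0.00000000e+00,
         1.00000000e+00]])}
wrist {'fx': 360.4549817390378, 'fy': 360.4549817390378, 'cx': 320.2236275957507, 'cy': 240.82207186174378, 'k1': -0.015531725906949742, 'hand_eye': array([[ 2.77825102e-04, -9.54133902e-01, -2.99380059e-01,
         7.47950381e-02],
       [ 9.99998993e-01, -1.51551072e-04,  1.41099858e-03,
        -6.54507101e-04],
       [-1.39165295e-03, -2.99380150e-01,  9.54132899e-01,
         3.04656677e-02],
       [ 0.00000000e+00,  0.00000000e+00,  0.00000000e+00,
         1.00000000e+00]])}
```

View pics/scene0.png

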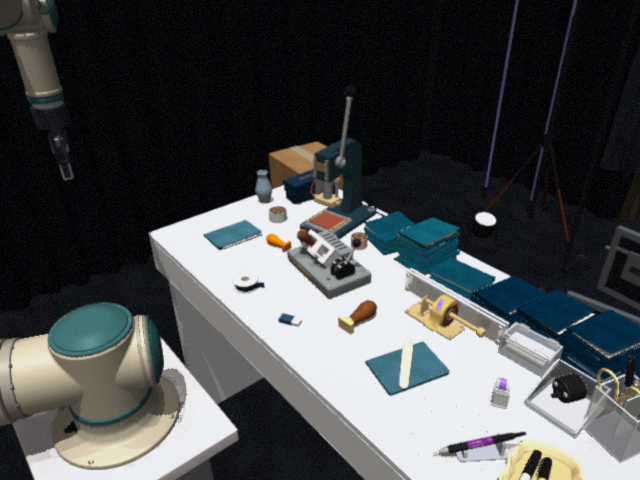

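View pics/side0.png

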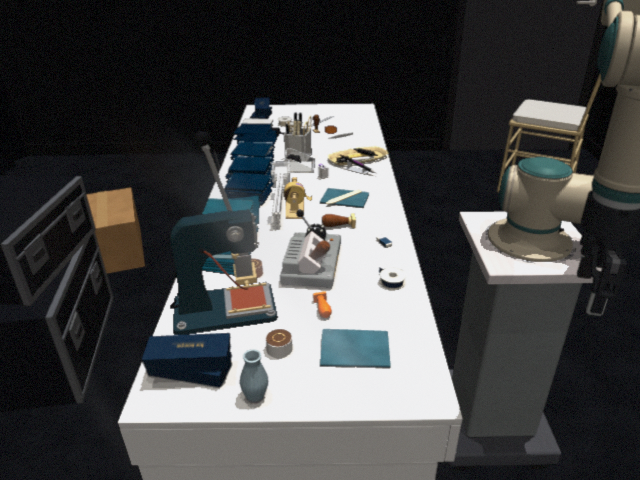

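The scene view shows the bare cover at (233,235), the warmer at (328,265) with the brown stamp at about (305,238) and black lever ball at about (343,268), and the folder cover at (405,367). The side view has the bare cover at (355,348) and the warmer at (311,258). Next I enlarge the warmer and measure.

```bash
cat > h.py <<'E'
from plant import r
import cv2,numpy as np
def cloud(n,d,T=None):
    c=r.get_calibration(n); T=c['T'] if T is None else T
    K=np.array([[c['fx'],0,c['cx']],[0,c['fy'],c['cy']],[0,0,1]])
    v,u=np.mgrid[:480,:640]; p=np.stack([u,v],-1).reshape(-1,1,2).astype(float)
    x=cv2.undistortPoints(p,K,np.array([c['k1'],0,0,0.])).reshape(480,640,2)
    P=np.dstack([x*d[...,None],d]); P=P@T[:3,:3].T+T[:3,3]; P[d==0]=np.nan
    return P
def rect(xy):
    (c,s,a)=cv2.minAreaRect((xy*1000).astype(np.float32)); return np.round(c,1),np.round(s,1),round(a,1)
E
python3 - <<'E'
from h import *
a=[]
for n,(x,y) in dict(scene=(270,210),side=(260,200)).items():
    f=np.load('pics/%s0.npz'%n); im,d=f['im'],f['d']; P=cloud(n,d); z=P[...,2]
    a.append(cv2.resize(im[y:y+100,x:x+110],None,fx=3.6,fy=5,interpolation=2))
    hsv=cv2.cvtColor(im,cv2.COLOR_RGB2HSV); H,S,V=cv2.split(hsv)
    teal=((H>80)&(H<105)&(S>80)&(V>50)&(z<.03)&(z>-.01)).astype(np.uint8)
    nn,l,st,ce=cv2.connectedComponentsWithStats(teal)
    for i in range(1,nn):
        if st[i,4]>200: q=P[l==i]; print(n,'teal',ce[i].round(),st[i,4],rect(q[:,:2]),q[:,2].mean().round(4))
    sub=np.zeros((480,640),bool); sub[y:y+100,x:x+110]=1
    m=sub&(z>.024)&(z<.037)&(S<60); q=P[m]; print(n,'top',m.sum(),rect(q[:,:2]),np.nanmedian(q[:,2]))
    m=sub&(V<50)&(z>.04); q=P[m]; print(n,'black',m.sum(),np.median(q,0) if m.sum() else 0, q.min(0),q.max(0))
    m=sub&(S>110)&((H<16))&(z>.04); q=P[m]; print(n,'brown',m.sum(),np.median(q,0),q.min(0),q.max(0))
cv2.imwrite('pics/c1.png',np.hstack(a)[:,:,::-1])
E
```

```text
scene teal [352. 216.] 419 (array([786.1, 243.4]), array([168.3, 127.7]), 59.9) 0.016
scene teal [231. 234.] 742 (array([480.6, 406.7]), array([ 95.2, 133.9]), 88.0) 0.0125
scene teal [383. 246.] 209 (array([742.2,  98.9]), array([46.3, 99.6]), 11.1) 0.0174
scene teal [432. 274.] 581 (array([770.8, -86.1]), array([ 90.4, 227.7]), 0.9) 0.0203
scene teal [425. 366.] 1046 (array([ 499.7, -252.5]), array([98. , 92.1]), 75.2) 0.0084
scene teal [387. 370.] 933 (array([ 453.3, -240.8]), array([96.1, 80.6]), 75.3) 0.0084
scene top 1624 (array([609.4, 141.8]), array([499. , 237.6]), 70.1) 0.03344680065586575
scene black 293 [0.55796722 0.02812276 0.05784065] [0.5347951  0.02014725 0.04001697] [0.60644832 0.16146749 0.1173447 ]
scene brown 143 [0.54604229 0.1570209  0.09026368] [ 0.52670874 -0.08390066  0.04024147] [0.6073572  0.17164695 0.11803061]
side teal [355. 200.] 258 (array([ 456.8, -234.5]), array([94.4, 81.2]), 75.9) 0.0068
side teal [211. 315.] 1217 (array([766.7, 285.5]), array([200.5, 127.2]), 10.1) 0.0123
side teal [355. 348.] 2278 (array([484.7, 411.4]), array([ 96.7, 130.5]), 87.6) 0.0083
side top 1037 (array([606. ,  59.6]), array([393.9, 225. ]), 76.3) 0.030718210812238245
side black 109 [0.55800735 0.05153315 0.06255387] [0.54053815 0.02899549 0.04276658] [0.60918158 0.06384411 0.11369958]
side brown 65 [0.54310989 0.17399149 0.09709072] [0.53392991 0.1635216  0.08887519] [0.55898144 0.18112638 0.10364135]
```

View pics/c1.png

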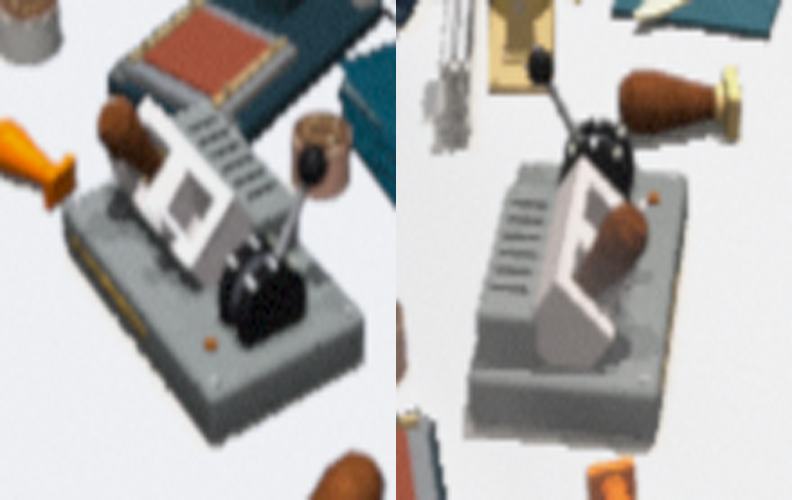

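The crop shows the brown stamp leaning to the front in the left pocket, and the lever leaning back towards full heat (ball at about (313,165) in the left crop). Next I fit the console outline and the ball more precisely.

```bash
python3 - <<'E'
from h import *
for n in('scene','side'):
    f=np.load('pics/%s0.npz'%n); im,d=f['im'],f['d']; P=cloud(n,d); z=P[...,2]
    hsv=cv2.cvtColor(im,cv2.COLOR_RGB2HSV); H,S,V=cv2.split(hsv)
    box=(P[...,0]>.46)&(P[...,0]<.70)&(P[...,1]>-.02)&(P[...,1]<.27)
    m=(box&(z>.027)&(z<.037)&(S<60)&(V>60)).astype(np.uint8)
    m=cv2.morphologyEx(m,cv2.MORPH_OPEN,np.ones((2,2)))
    nn,l,st,ce=cv2.connectedComponentsWithStats(m); i=1+st[1:,4].argmax()
    q=P[l==i]; print(n,'top',st[i],rect(q[:,:2]),cv2.boxPoints(cv2.minAreaRect(q[:,:2].astype(np.float32))).round(3).tolist())
    m=box&(V<60)&(z>.095); print('ball',m.sum(),np.median(P[m],0),np.argwhere(m).mean(0))
    m=box&(z>.02)&(S>110)&(H<16); m[...]&=(P[...,1]>.14)&(P[...,0]<.59); print('stamp',m.sum(),np.median(P[m],0),P[m].min(0),P[m].max(0))
E
```

```text
scene top [ 289  246   84   46 1179] (array([584.8,  99.2]), array([195.1, 149.9]), 83.0) [[0.49900001287460327, 0.012000000104308128], [0.6470000147819519, -0.007000000216066837], [0.6710000038146973, 0.18700000643730164], [0.5220000147819519, 0.20499999821186066]]
ball 206 [0.69035625 0.24331466 0.18158956] [185.54368932 333.31067961]
stamp 147 [0.54609339 0.15745441 0.089713  ] [0.53110557 0.1483769  0.02010584] [0.57299934 0.26551038 0.10596287]
side top [281 235  60  46 815] (array([569.2, 107.6]), array([197.3, 118.6]), 81.4) [[0.4959999918937683, 0.01899999938905239], [0.6129999756813049, 0.0010000000474974513], [0.6430000066757202, 0.19599999487400055], [0.5249999761581421, 0.21400000154972076]]
ball 30 [0.60186046 0.04283062 0.10784446] [213.36666667 299.63333333]
stamp 88 [0.54535145 0.1760279  0.09474746] [0.53392991 0.1635216  0.02010213] [0.56841419 0.26417177 0.10364135]
```

The rows are not in the units I measure in: shifts go in shares of 0.75 m and turns go in shares of pi rad. I convert before sending: -0.165 m / 0.75 = -0.22, -0.11 m / 0.75 = -0.1467.

```bash

python3 -m jog '[{"tx":-0.044,"ty":-0.0293,"finger_gap":1},{"tx":-0.088,"ty":-0.0587,"finger_gap":1},{"tx":-0.132,"ty":-0.088,"finger_gap":1},{"tx":-0.176,"ty":-0.1173,"finger_gap":1},{"tx":-0.22,"ty":-0.1467,"finger_gap":1}]'
python3 -m jog '[{"tx":-0.044,"ty":-0.0293,"finger_gap":1},{"tx":-0.088,"ty":-0.0587,"finger_gap":1},{"tx":-0.132,"ty":-0.088,"finger_gap":1},{"tx":-0.176,"ty":-0.1173,"finger_gap":1},{"tx":-0.22,"ty":-0.1467,"finger_gap":1}]'
python3 -m jog '[{"tx":-0.044,"ty":-0.0293,"az":-0.0095,"finger_gap":1},{"tx":-0.088,"ty":-0.0587,"az":-0.0191,"finger_gap":1},{"tx":-0.132,"ty":-0.088,"az":-0.0286,"finger_gap":1},{"tx":-0.176,"ty":-0.1173,"az":-0.0372,"finger_gap":1},{"tx":-0.22,"ty":-0.1467,"az":-0.0372,"finger_gap":1}]'
python3 -m jog '[{"finger_gap":1},{"finger_gap":1},{"finger_gap":1}]'
cat >> h.py <<'E'
def wrist(name):
    o=r.observe(); im,d=r.read_camera('wrist'); cv2.imwrite('pics/%s.png'%name,im[:,:,::-1])
    W=np.eye(4); W[:3,:3]=o['orientation']; W[:3,3]=o['tcp_pos']; T=W@r.get_calibration('wrist')['hand_eye']
    P=cloud('wrist',d,T); np.savez('pics/%s.npz'%name,im=im,d=d,P=P,T=T); return o,im,P,T
E
python3 - <<'E'
from h import *
o,im,P,T=wrist('w1'); print(o['clock'],o['tcp_pos'],o['orientation'])
E
```

```text
clock: 0.57
tcp_pos: [0.2783, 0.4064, 0.4045]
orientation: [[-0.967, 0.253, -0.0], [0.253, 0.967, -0.0], [0.0, -0.0, -1.0]]
ft_force: [0.3, 0.4, -0.1]
width: 1.001
finger_force: 0.0
clock: 0.98
tcp_pos: [0.4101, 0.2578, 0.4047]
orientation: [[-0.967, 0.254, -0.0], [0.254, 0.967, 0.0], [0.0, 0.0, -1.0]]
ft_force: [1.2, 0.4, -0.9]
width: 0.996
finger_force: 0.0
clock: 1.4
tcp_pos: [0.5419, 0.1095, 0.4045]
orientation: [[-0.99, 0.139, -0.0], [0.139, 0.99, 0.0], [0.0, 0.0, -1.0]]
ft_force: [-0.4, 0.3, 0.9]
width: 1.002
finger_force: 0.0
clock: 1.65
tcp_pos: [0.5407, 0.1112, 0.4041]
orientation: [[-0.99, 0.14, -0.002], [0.14, 0.99, 0.001], [0.002, 0.0, -1.0]]
ft_force: [-0.5, -0.5, 0.2]
width: 1.001
finger_force: 0.0
1.65 [0.54074005 0.11120234 0.40413662] [[-9.90120186e-01  1.40208935e-01 -1.86331569e-03]
 [ 1.40208031e-01  9.90121881e-01  6.07604342e-04]
 [ 1.93010119e-03  3.40349499e-04 -9.99998079e-01]]
```

View pics/w1.png

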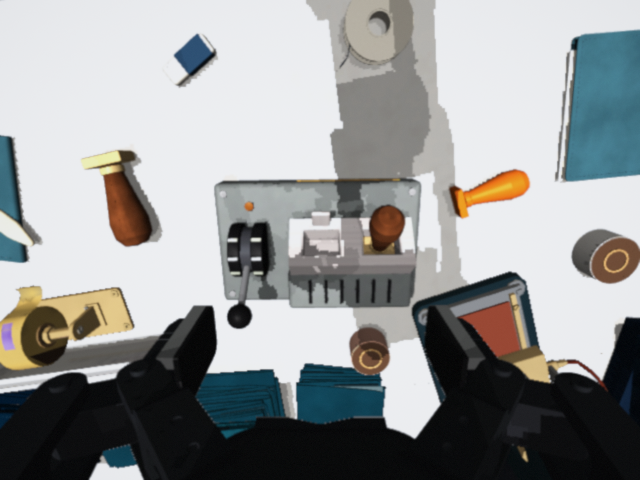

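The wrist view is clear: console front edge from (217,182) to (420,179), lever ball at (239,316), stamp handle top at (388,220), empty pocket at (323,240).

```bash
cat >> h.py <<'E'
def cast(n,T,px,z):
    c=r.get_calibration(n); K=np.array([[c['fx'],0,c['cx']],[0,c['fy'],c['cy']],[0,0,1]])
    x=cv2.undistortPoints(np.array(px,float).reshape(-1,1,2),K,np.array([c['k1'],0,0,0.])).reshape(-1,2)
    D=np.c_[x,np.ones(len(x))]@T[:3,:3].T; return T[:3,3]+D*((z-T[2,3])/D[:,2])[:,None]
E
python3 - <<'E'
from h import *
f=np.load('pics/w1.npz'); im,P,T=f['im'],f['P'],f['T']; z=P[...,2]
H,S,V=cv2.split(cv2.cvtColor(im,cv2.COLOR_RGB2HSV)); sub=np.zeros((480,640),bool); sub[170:330,205:435]=1
m=(sub&(z>.022)&(z<.20)).astype(np.uint8)
nn,l,st,ce=cv2.connectedComponentsWithStats(m); i=1+st[1:,4].argmax(); m=l==i; print(st[i])
# front edge: first masked row per column; left edge / right edge
cols=np.arange(230,410); fr=np.array([[c,np.argmax(m[:,c])-.5] for c in cols])
rows=np.arange(192,225); le=np.array([[np.argmax(m[v])-.5,v] for v in rows]); ri=np.array([[639-np.argmax(m[v,::-1])+.5,v] for v in rows])
F,L,R=[cast('wrist',T,p,.032)[:,:2] for p in(fr,le,ri)]
fit=lambda q:cv2.fitLine(q.astype(np.float32),cv2.DIST_HUBER,0,1e-4,1e-4).ravel()
for q in(F,L,R): print(fit(q))
v=fit(F); wy=v[:2]*np.sign(v[1]); wx=np.array([wy[1],-wy[0]]); p0=v[2:]
la=(np.median((L-p0)@wy),np.median((R-p0)@wy)); print('yaw',np.degrees(np.arctan2(wx[1],wx[0])),'width',la[1]-la[0])
C=p0+wy*(la[0]+la[1])/2+wx*.062; print('C',C)
M=np.eye(3); M[:,0]=[*wx,0]; M[:,1]=[*wy,0]
g=lambda x,y,zz:M@[x,y,zz]+[*C,0]
print('mouth',g(-.014,.057,.065),'hinge',g(0,-.066,.044),'upball',g(0,-.066,.116))
w=lambda Q:(Q-[*C,0])@M
mb=sub&(V<60)&(z>.08); mb[:,270:]=0; u=np.argwhere(mb)
print('ball',mb.sum(),u.mean(0),np.median(w(P[mb]),0))
for a in(1.0,1.1,1.2,1.3): print(a,cast('wrist',T,[[239,316]],.044+.072*np.cos(a-.65))@np.eye(3)-g(.072*np.sin(a-.65),-.066,.044+.072*np.cos(a-.65)))
ms=sub&(H<16)&(S>110)&(z>.05); ms[:,:365]=0; q=w(P[ms]); print('stamp',ms.sum(),np.median(q,0),q.min(0),q.max(0))
np.savez('wm.npz',C=C,M=M)
E
```

```text
[  214   179   208   150 25090]
[0.12413473 0.99226534 0.51218826 0.11428391]
[ 0.99108326 -0.13324396  0.5255918   0.01089571]
[ 0.99205744 -0.12578578  0.55203223  0.20661834]
yaw -7.13079 width 0.1974709120649765
C [0.57344094 0.10444718]
mouth [0.5666249  0.16274419 0.065     ] hinge [0.56524805 0.03895766 0.044     ] upball [0.56524805 0.03895766 0.116     ]
ball 634 [316.59621451 229.29968454] [ 0.03266494 -0.06150705  0.11428124]
1.0 [[ 1.19983031e-02 -6.09853011e-04  1.38777878e-17]]
1.1 [[ 6.86721821e-03 -7.02171129e-04 -2.77555756e-17]]
1.2 [[ 2.38096477e-03 -1.04486327e-03 -2.77555756e-17]]
1.3 [[-1.41563201e-03 -1.63450537e-03  2.77555756e-17]]
stamp 1135 [-0.03423082  0.05409855  0.09824718] [-0.04877799  0.04279449  0.05753329] [-0.00014562  0.06810654  0.105891  ]
```

Scaled: 0.085 m / 0.75 = 0.1133, -0.075 m / 0.75 = -0.1, -0.016 rad / 3.1416 = -0.0051.

```bash

python3 -m jog '[{"tx":-0.0333,"ty":-0.0293,"tz":0.0133,"az":-0.0051,"finger_gap":0.7},{"tx":-0.0667,"ty":-0.06,"tz":0.0267,"az":-0.0051,"finger_gap":0.7},{"tx":-0.1,"ty":-0.0893,"tz":0.04,"az":-0.0051,"finger_gap":0.7},{"tx":-0.1,"ty":-0.0893,"tz":0.08,"az":-0.0051,"finger_gap":0.7},{"tx":-0.1,"ty":-0.0893,"tz":0.1133,"az":-0.0051,"finger_gap":0.7}]' 25
python3 -m jog '[{"tz":0.0267,"finger_gap":0.7},{"tz":0.0533,"finger_gap":0.7},{"tz":0.076,"finger_gap":0.7},{"tz":0.076,"finger_gap":0.7}]'
python3 - <<'E'
from h import *
o,im,P,T=wrist('w2'); print(o['tcp_pos'],o['ft_force'],o['width'])
E
```

```text
clock: 2.12
tcp_pos: [0.6064, 0.0346, 0.3192]
orientation: [[-0.992, 0.124, 0.002], [0.124, 0.992, 0.0], [-0.002, 0.0, -1.0]]
ft_force: [-0.3, 1.0, -1.2]
width: 0.701
finger_force: 0.0
clock: 2.45
tcp_pos: [0.6036, 0.0362, 0.2593]
orientation: [[-0.993, 0.121, -0.008], [0.121, 0.993, 0.001], [0.008, -0.0, -1.0]]
ft_force: [-0.4, 0.5, -0.8]
width: 0.695
finger_force: 0.0
[0.60361954 0.03619203 0.25933848] [-0.4420965   0.47648607 -0.82349252] 0.6946607427978246
```

View pics/w2.png

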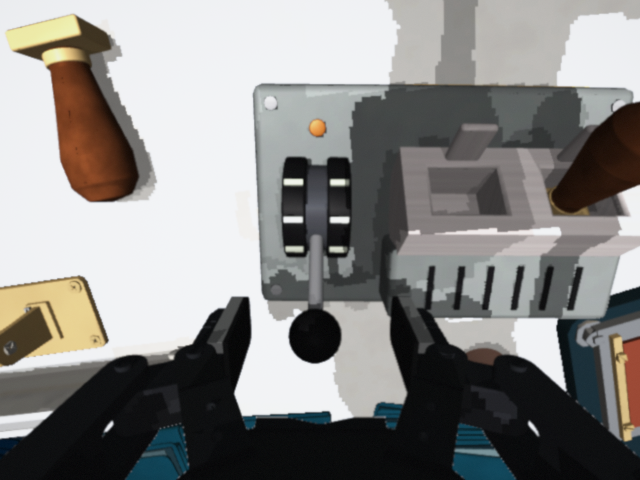

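The ball sits at (315,336), between the pads at about (240,330) and (400,330). I close on it and swing the lever along its arc.

Scaled: 0.041 m / 0.75 = 0.0547, -0.013 m / 0.75 = -0.0173.

```bash

python3 -m jog '[{"finger_gap":0},{"finger_gap":0},{"finger_gap":0},{"finger_gap":0},{"finger_gap":0}]' 25
python3 -m jog '[{"tx":0.0093,"tz":-0.006,"finger_gap":0},{"tx":0.02,"tz":-0.0107,"finger_gap":0},{"tx":0.032,"tz":-0.0147,"finger_gap":0},{"tx":0.0433,"tz":-0.0167,"finger_gap":0},{"tx":0.0547,"tz":-0.0173,"finger_gap":0}]'
python3 -m jog '[{"finger_gap":0},{"finger_gap":0},{"finger_gap":0}]'
python3 - <<'E'
from h import *
o,im,P,T=wrist('w3'); print(o['tcp_pos'],o['ft_force'],o['width'])
E
```

```text
clock: 2.92
tcp_pos: [0.6065, 0.0339, 0.2643]
orientation: [[-0.992, 0.123, 0.003], [0.123, 0.992, -0.002], [-0.004, -0.001, -1.0]]
ft_force: [0.5, -3.5, 3.4]
width: 0.221
finger_force: 24.3
clock: 3.33
tcp_pos: [0.5643, 0.0393, 0.2763]
orientation: [[-0.992, 0.123, 0.001], [0.123, 0.992, -0.001], [-0.001, -0.001, -1.0]]
ft_force: [3.0, -4.9, -1.4]
width: 0.219
finger_force: 24.5
clock: 3.58
tcp_pos: [0.5644, 0.0393, 0.2762]
orientation: [[-0.992, 0.123, -0.001], [0.123, 0.992, -0.001], [0.001, -0.001, -1.0]]
ft_force: [-0.7, -4.7, 3.7]
width: 0.225
finger_force: 24.8
[0.56443    0.03932441 0.27622938] [-0.73687398 -4.65957764  3.69296915] 0.22535455434795587
```

View pics/w3.png

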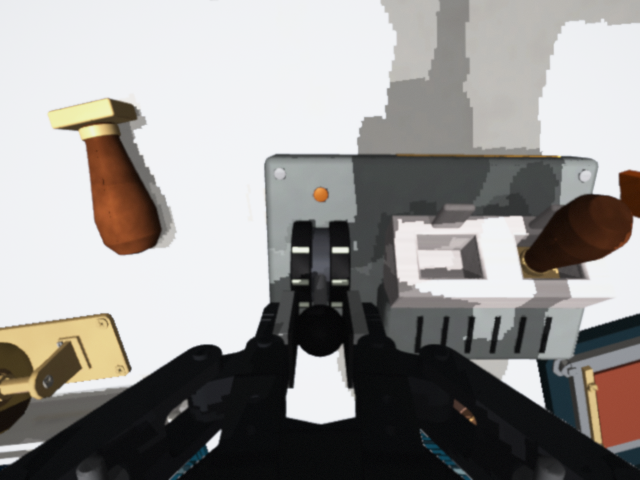

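The closed fingers hold the ball at (320,330), right above the quadrant's middle. I release, lift and tilt towards the stamp, then check the lever.

Scaled: -0.07 m / 0.75 = -0.0933, -0.03 m / 0.75 = -0.04.

```bash

python3 -m jog '[{"finger_gap":0.6},{"finger_gap":0.6},{"finger_gap":0.6},{"tz":-0.04,"finger_gap":0.8},{"tz":-0.0933,"finger_gap":1}]'
python3 -m jog '[{"tz":-0.0467,"finger_gap":1},{"tx":0.0467,"ty":0.0333,"tz":-0.0467,"ay":-0.0366,"finger_gap":1},{"tx":0.0933,"ty":0.0667,"tz":-0.0467,"ay":-0.0732,"finger_gap":1},{"tx":0.14,"ty":0.1,"tz":-0.0467,"ay":-0.1098,"finger_gap":1},{"tx":0.1867,"ty":0.1333,"tz":-0.0467,"ay":-0.1464,"finger_gap":1}]'
python3 -m jog '[{"ay":-0.0382,"finger_gap":1},{"ay":-0.0758,"finger_gap":1},{"ay":-0.0758,"finger_gap":1},{"ay":-0.0758,"finger_gap":1}]'
cat > d.py <<'E'
from h import *
# stamp-target helper: delta in tool axes to warmer-frame grasp point 'back' m before it, given current pose
import sys
f=np.load('wm.npz'); C,M=f['C'],f['M']; ax=np.array([-.643,0,.766])
def delta(back,sz=.052,y=.056):
    g=np.array([-.014,y,.065])+ax*(sz-.026+.155+back); t=M@g+[*C,0]
    o=r.observe(); R=o['orientation']; zt=M@-ax; yt=M[:,1]; Rt=np.c_[np.cross(yt,zt),yt,zt]
    print('clock',o['clock'],'delta',(R.T@(t-o['tcp_pos'])).round(4),'rot',cv2.Rodrigues(R.T@Rt)[0].ravel().round(4))
E
python3 - <<'E'
from d import *
delta(.06)
for n in('side','scene'):
    im,d=r.read_camera(n); P=cloud(n,d); H,S,V=cv2.split(cv2.cvtColor(im,cv2.COLOR_RGB2HSV))
    w=(P-[*C,0])@M; m=(V<60)&(abs(w[...,0])<.05)&(w[...,2]>.1)&(w[...,2]<.135)&(abs(w[...,1]+.066)<.025)
    q=w[m]; print(n,m.sum(),np.median(q,0) if len(q) else '', np.argwhere(m).mean(0) if len(q) else ''); cv2.imwrite('pics/%s4.png'%n,im[:,:,::-1])
wrist('w4')
E
```

```text
clock: 4.05
tcp_pos: [0.5638, 0.0401, 0.3424]
orientation: [[-0.992, 0.124, -0.011], [0.124, 0.992, 0.002], [0.011, 0.001, -1.0]]
ft_force: [1.0, 0.6, 0.4]
width: 0.858
finger_force: 0.0
clock: 4.47
tcp_pos: [0.441, 0.1532, 0.3808]
orientation: [[-0.887, 0.125, 0.445], [0.113, 0.992, -0.053], [-0.448, 0.004, -0.894]]
ft_force: [0.9, -0.6, -1.2]
width: 1.001
finger_force: 0.0
clock: 4.8
tcp_pos: [0.4415, 0.1528, 0.38]
orientation: [[-0.763, 0.122, 0.635], [0.094, 0.992, -0.079], [-0.639, -0.001, -0.769]]
ft_force: [-0.2, 0.1, 0.1]
width: 0.998
finger_force: 0.0
clock 4.8 delta [0.108  0.0246 0.0798] rot [ 0.0007 -0.0046  0.0018]
side 30 [-0.00012149 -0.05831185  0.11786357] [210.2        314.33333333]
scene 42 [-0.00369693 -0.07035322  0.12148419] [243.85714286 343.        ]
```

View pics/w4.png

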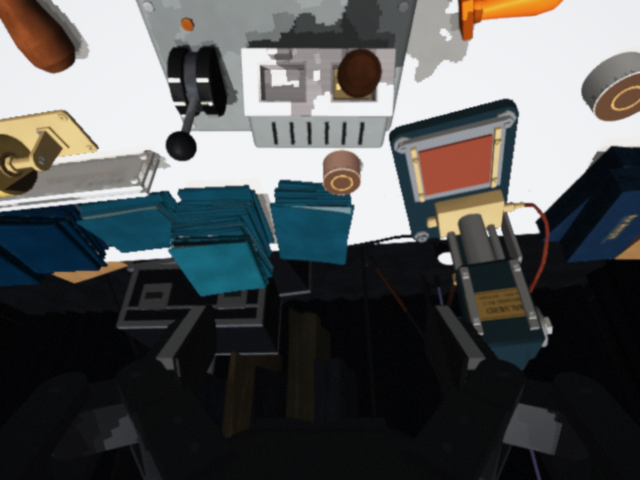

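The lever measures upright (x within 4 mm of 0). The stamp's knob is at (359,73), seen along its axis, so I move onto that axis.

Scaled: 0.108 m / 0.75 = 0.144, 0.08 m / 0.75 = 0.1067, -0.004 rad / 3.1416 = -0.0013.

```bash

python3 -m jog '[{"tx":0.048,"ty":0.0107,"tz":0.0267,"finger_gap":1},{"tx":0.096,"ty":0.0213,"tz":0.0533,"finger_gap":1},{"tx":0.144,"ty":0.0327,"tz":0.08,"ay":-0.0013,"finger_gap":1},{"tx":0.144,"ty":0.0327,"tz":0.1067,"ay":-0.0013,"finger_gap":1},{"tx":0.144,"ty":0.0327,"tz":0.1067,"ay":-0.0013,"finger_gap":1}]'
python3 -m jog '[{"finger_gap":1},{"finger_gap":1}]'
python3 - <<'E'
from d import *
delta(0)
o,im,P,T=wrist('w5'); H,S,V=cv2.split(cv2.cvtColor(im,cv2.COLOR_RGB2HSV)); w=(P-[*C,0])@M
m=(H<16)&(S>90)&(abs(w[...,0]+.03)<.045)&(abs(w[...,1]-.057)<.03)&(w[...,2]>.06)
q=w[m]; print(m.sum(),np.percentile(q,[1,50,99],axis=0),np.argwhere(m).mean(0))
a=(q-[-.014,.057,.065])@ax; print('axial',np.percentile(a,[1,50,99]))
k=m.copy(); k[m]=a>.025; print('widest y',np.percentile(w[k][:,1],[1,99]), 'perp', np.percentile((w[k]-[-.014,.057,.065])@[.766,0,.643],[1,99]))
E
```

```text
clock: 5.37
tcp_pos: [0.4178, 0.181, 0.2578]
orientation: [[-0.773, 0.127, 0.622], [0.098, 0.992, -0.082], [-0.627, -0.003, -0.779]]
ft_force: [0.7, -1.2, 1.1]
width: 1.0
finger_force: 0.0
clock: 5.53
tcp_pos: [0.4194, 0.1811, 0.2613]
orientation: [[-0.769, 0.126, 0.627], [0.096, 0.992, -0.081], [-0.633, -0.002, -0.775]]
ft_force: [1.0, -0.3, -0.1]
width: 0.996
finger_force: 0.0
clock 5.5333 delta [ 0.0117 -0.0008  0.0649] rot [-0.0026 -0.0135 -0.0003]
2234 [[-0.04934359  0.04407524  0.0762199 ]
 [-0.0440059   0.05617691  0.09508453]
 [-0.03017707  0.06865746  0.10379724]] [253.9171889  321.32721576]
axial [0.02635977 0.04230952 0.04594416]
widest y [0.04407464 0.06865909] perp [-0.01432009  0.01125164]
```

View pics/w5.png

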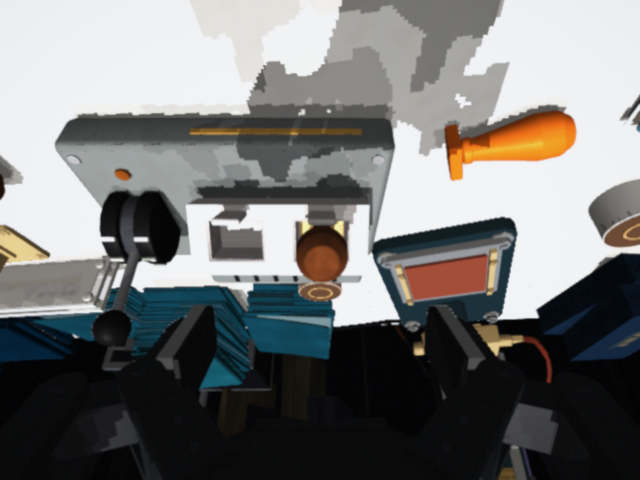

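The knob is at (321,253), centred between the pads, and measures on the pocket axis within 2 mm. I go in.

Scaled: 0.065 m / 0.75 = 0.0867, 0.05 m / 0.75 = 0.0667, -0.0135 rad / 3.1416 = -0.0043.

```bash

python3 -m jog '[{"tx":0.016,"ty":-0.0013,"tz":0.02,"ay":-0.0043,"finger_gap":1},{"tx":0.016,"ty":-0.0013,"tz":0.0467,"ay":-0.0043,"finger_gap":1},{"tx":0.016,"ty":-0.0013,"tz":0.0667,"ay":-0.0043,"finger_gap":1},{"tx":0.016,"ty":-0.0013,"tz":0.0867,"ay":-0.0043,"finger_gap":1},{"tx":0.016,"ty":-0.0013,"tz":0.0867,"ay":-0.0043,"finger_gap":1}]'
python3 -m jog '[{"finger_gap":1},{"finger_gap":1}]'
python3 - <<'E'
from d import *
delta(0); print(r.observe()['ft_force'])
E
```

```text
clock: 6.0
tcp_pos: [0.4646, 0.1791, 0.2353]
orientation: [[-0.789, 0.127, 0.601], [0.1, 0.992, -0.079], [-0.606, -0.002, -0.796]]
ft_force: [0.7, -1.2, -0.4]
width: 1.0
finger_force: 0.0
clock: 6.17
tcp_pos: [0.4618, 0.1791, 0.2356]
orientation: [[-0.79, 0.126, 0.6], [0.099, 0.992, -0.079], [-0.605, -0.003, -0.796]]
ft_force: [-0.2, 0.8, 0.6]
width: 0.998
finger_force: 0.0
clock 6.1667 delta [ 0.0275 -0.0041  0.0192] rot [-0.0039 -0.0483  0.0002]
[-0.19370815  0.7701136   0.62420563]
```

```bash
python3 - <<'E'
from plant import r
o=r.observe(); print(o['joint_positions'].round(3) if hasattr(o['joint_positions'],'round') else o['joint_positions'])
E
```

```text
[ 0.335  0.259  2.168 -1.178  0.299 -0.034]
```

Joint 4 is at its limit, so the full 40° tilt is too close to the wrist singularity. I'll use a 20° tool tilt instead and make up the rest of the turn later.

```bash
cat >> d.py <<'E'
def delta2(back,tilt=20,sz=.055,y=.056,perp=-.0015):
    t=np.radians(tilt); z=np.array([np.sin(t),0,-np.cos(t)])
    g=np.array([-.014,y,.065])+ax*(sz-.026)+perp*np.array([.766,0,.643])-z*(.155+back); p=M@g+[*C,0]
    o=r.observe(); R=o['orientation']; zt=M@z; yt=M[:,1]; Rt=np.c_[np.cross(yt,zt),yt,zt]
    print('clock',o['clock'],'delta',(R.T@(p-o['tcp_pos'])).round(4),'rot',cv2.Rodrigues(R.T@Rt)[0].ravel().round(4),np.round(o['joint_positions'],2))
E
python3 - <<'E'
from d import *
delta2(.04)
E
```

```text
clock 6.1667 delta [-0.0361 -0.0042 -0.0152] rot [-0.0039  0.301  -0.0005] [ 0.33  0.26  2.17 -1.18  0.3  -0.03]
```

Scaled: -0.036 m / 0.75 = -0.048, -0.024 m / 0.75 = -0.032, 0.301 rad / 3.1416 = 0.0958.

```bash

python3 -m jog '[{"tx":-0.016,"ty":-0.0013,"tz":-0.0067,"ay":0.0318,"finger_gap":1},{"tx":-0.032,"ty":-0.004,"tz":-0.0133,"ay":0.0637,"finger_gap":1},{"tx":-0.048,"ty":-0.0053,"tz":-0.02,"ax":-0.0013,"ay":0.0958,"finger_gap":1},{"tx":-0.048,"ty":-0.0053,"tz":-0.02,"ax":-0.0013,"ay":0.0958,"finger_gap":1},{"tx":-0.048,"ty":-0.0053,"tz":-0.02,"ax":-0.0013,"ay":0.0958,"finger_gap":1}]'
python3 -m jog '[{"finger_gap":1},{"finger_gap":1}]'
python3 - <<'E'
from d import *
delta2(.04); delta2(0)
E
```

```text
clock: 6.58
tcp_pos: [0.4796, 0.1715, 0.2684]
orientation: [[-0.919, 0.133, 0.371], [0.118, 0.991, -0.061], [-0.376, -0.012, -0.926]]
ft_force: [0.0, -1.2, -0.8]
width: 0.999
finger_force: 0.0
clock: 6.75
tcp_pos: [0.4805, 0.1707, 0.2679]
orientation: [[-0.916, 0.137, 0.377], [0.121, 0.99, -0.065], [-0.382, -0.014, -0.924]]
ft_force: [0.2, -0.6, -0.0]
width: 0.999
finger_force: 0.0
clock 6.75 delta [-0.0005  0.0018 -0.0015] rot [-0.0176  0.0427 -0.007 ] [ 0.27  0.23  1.99 -0.3   0.58 -0.95]
clock 6.75 delta [0.0012 0.0025 0.0385] rot [-0.0176  0.0427 -0.007 ] [ 0.27  0.23  1.99 -0.3   0.58 -0.95]
```

Scaled: 0.0385 m / 0.75 = 0.0513, 0.028 m / 0.75 = 0.0373, 0.043 rad / 3.1416 = 0.0137.

```bash

python3 -m jog '[{"tx":0.0007,"ty":0.0027,"tz":0.0107,"ax":-0.0054,"ay":0.0137,"az":-0.0022,"finger_gap":1},{"tx":0.0013,"ty":0.0033,"tz":0.024,"ax":-0.0054,"ay":0.0137,"az":-0.0022,"finger_gap":1},{"tx":0.0016,"ty":0.0033,"tz":0.0373,"ax":-0.0054,"ay":0.0137,"az":-0.0022,"finger_gap":1},{"tx":0.0016,"ty":0.0033,"tz":0.0513,"ax":-0.0054,"ay":0.0137,"az":-0.0022,"finger_gap":1},{"tx":0.0016,"ty":0.0033,"tz":0.0513,"ax":-0.0054,"ay":0.0137,"az":-0.0022,"finger_gap":1}]'
python3 -m jog '[{"finger_gap":1},{"finger_gap":1}]'
python3 - <<'E'
from d import *
delta2(0)
E
```

```text
clock: 7.17
tcp_pos: [0.4934, 0.1708, 0.2284]
orientation: [[-0.935, 0.123, 0.332], [0.114, 0.992, -0.044], [-0.335, -0.003, -0.942]]
ft_force: [-0.4, 0.0, -0.0]
width: 1.002
finger_force: 0.0
clock: 7.33
tcp_pos: [0.4939, 0.1711, 0.2308]
orientation: [[-0.934, 0.123, 0.336], [0.115, 0.992, -0.042], [-0.338, -0.001, -0.941]]
ft_force: [0.1, 0.7, 0.9]
width: 1.002
finger_force: 0.0
clock 7.3333 delta [-0.0007 -0.0003 -0.0009] rot [-0.0004 -0.0039  0.0019] [ 0.25  0.3   2.   -0.25  0.53 -1.01]
```

On target. I close at 60 N, then draw along the pocket axis. With the tool tilted 20° and the handle 40°, the draw direction in tool axes is x +sin20° and z −cos20°.

```bash

python3 -m jog '[{"finger_gap":0},{"finger_gap":0},{"finger_gap":0},{"finger_gap":0},{"finger_gap":0}]' 60
python3 -m jog '[{"finger_gap":0},{"finger_gap":0},{"finger_gap":0}]'
python3 - <<'E'
from d import *
delta2(0); o,im,P,T=wrist('w6'); print(o['width'],o['finger_force'])
E
```

```text
clock: 7.75
tcp_pos: [0.494, 0.1712, 0.2316]
orientation: [[-0.934, 0.123, 0.337], [0.115, 0.992, -0.042], [-0.339, -0.0, -0.941]]
ft_force: [-6.5, 2.5, 8.8]
width: 0.31
finger_force: 60.2
clock: 8.0
tcp_pos: [0.494, 0.1712, 0.2316]
orientation: [[-0.934, 0.123, 0.337], [0.115, 0.992, -0.042], [-0.339, -0.0, -0.941]]
ft_force: [-2.3, 0.9, 6.2]
width: 0.304
finger_force: 58.9
clock 8.0 delta [-0.0004 -0.0004 -0.0001] rot [ 0.0004 -0.0029  0.0015] [ 0.25  0.3   2.   -0.25  0.53 -1.01]
0.3044040584467175 58.88923242310625
```

View pics/w6.png

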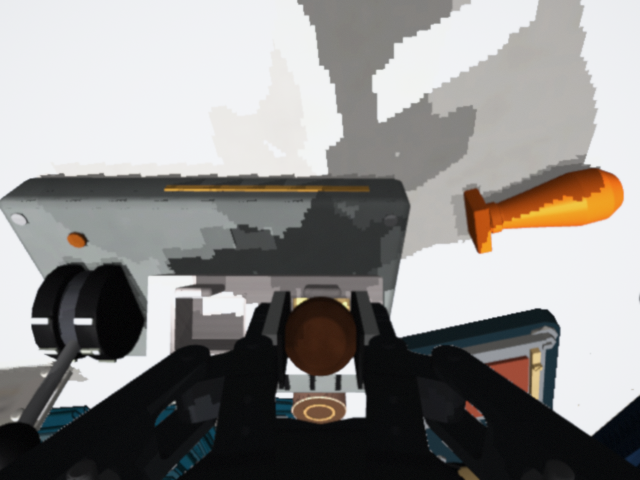

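The handle at (320,335) is gripped centrally with a 26 mm opening. I draw it out.

Scaled: -0.047 m / 0.75 = -0.0627, 0.017 m / 0.75 = 0.0227.

```bash

python3 -m jog '[{"tx":0.004,"tz":-0.012,"finger_gap":0},{"tx":0.0093,"tz":-0.0253,"finger_gap":0},{"tx":0.0133,"tz":-0.0373,"finger_gap":0},{"tx":0.0187,"tz":-0.0507,"finger_gap":0},{"tx":0.0227,"tz":-0.0627,"finger_gap":0}]'
python3 -m jog '[{"tx":0.0067,"tz":-0.0267,"finger_gap":0},{"tx":0.0133,"tz":-0.06,"finger_gap":0},{"tx":0.02,"tz":-0.0933,"finger_gap":0},{"tx":0.02,"tz":-0.0933,"finger_gap":0},{"tx":0.02,"tz":-0.0933,"finger_gap":0}]'
python3 - <<'E'
from d import *
o=r.observe(); print(o['width'],o['finger_force'],o['ft_force'],o['joint_positions'])
for n in('side','scene'):
    im,d=r.read_camera(n); cv2.imwrite('pics/%s7.png'%n,im[:,:,::-1]); P=cloud(n,d); np.savez('pics/%s7.npz'%n,im=im,d=d,P=P)
    H,S,V=cv2.split(cv2.cvtColor(im,cv2.COLOR_RGB2HSV)); w=(P-[*C,0])@M
    m=(abs(w[...,1]-.057)<.03)&(w[...,2]>.09)&(w[...,2]<.25)&(S>70)&(H<35)&(w[...,0]<0)&(w[...,0]>-.15); print(n,m.sum(),np.percentile(w[m],[2,50,98],axis=0) if m.any() else '')
wrist('w7')
E
```

```text
clock: 8.47
tcp_pos: [0.461, 0.175, 0.2704]
orientation: [[-0.934, 0.123, 0.335], [0.115, 0.992, -0.042], [-0.338, -0.001, -0.941]]
ft_force: [-0.9, 0.1, -0.9]
width: 0.302
finger_force: 59.3
clock: 8.88
tcp_pos: [0.4241, 0.18, 0.332]
orientation: [[-0.933, 0.122, 0.339], [0.115, 0.993, -0.041], [-0.342, 0.001, -0.94]]
ft_force: [-0.0, -0.6, -1.7]
width: 0.303
finger_force: 59.3
0.3029795521818112 59.335611399728805 [-0.01076252 -0.64225074 -1.73383412] [ 0.30939795  0.09048153  1.97283752 -0.20544253  0.7695968  -1.01353905]
side 163 [[-0.09626618  0.0482385   0.14413415]
 [-0.07718063  0.06542431  0.15755035]
 [-0.06056624  0.07555508  0.1980294 ]]
scene 92 [[-0.11935611  0.04066076  0.14348478]
 [-0.07875379  0.05146823  0.15551249]
 [-0.06598819  0.07068197  0.19709572]]
```

```bash
cat >> d.py <<'E'
def delta3(up,lean=-20,c=(.483,.409),yaw=-2.2,h=.12):
    t=np.radians(lean); a=np.radians(yaw); X=np.array([np.cos(a),np.sin(a),0]); y=np.array([-np.sin(a),np.cos(a),0])
    z=np.sin(t)*X-np.cos(t)*np.array([0,0,1]); p=np.array([*c,h+up])-.155*z; Rt=np.c_[np.cross(y,z),y,z]
    o=r.observe(); R=o['orientation']; print('clock',o['clock'],'delta',(R.T@(p-o['tcp_pos'])).round(4),'rot',cv2.Rodrigues(R.T@Rt)[0].ravel().round(4),np.round(o['joint_positions'],2))
E
python3 - <<'E'
from d import *
delta3(.08)
E
```

```text
clock 9.0333 delta [-0.0834  0.2393  0.0124] rot [-0.001   0.6925 -0.0864] [ 0.31  0.09  1.97 -0.21  0.77 -1.01]
```

The rows are not in the units I measure in: shifts go in shares of 0.75 m and turns go in shares of pi rad. I convert before sending: 0.15 m / 0.75 = 0.2, 0.12 m / 0.75 = 0.16, -0.012 rad / 3.1416 = -0.0038.

```bash

python3 -m jog '[{"tx":-0.0133,"ty":0.04,"tz":0.0027,"ay":0.0318,"az":-0.0038,"finger_gap":0},{"tx":-0.0267,"ty":0.08,"tz":0.004,"ay":0.0637,"az":-0.008,"finger_gap":0},{"tx":-0.04,"ty":0.12,"tz":0.0067,"ay":0.0955,"az":-0.0118,"finger_gap":0},{"tx":-0.0533,"ty":0.16,"tz":0.008,"ay":0.1273,"az":-0.0159,"finger_gap":0},{"tx":-0.0667,"ty":0.2,"tz":0.0107,"ay":0.156,"az":-0.0191,"finger_gap":0}]'
python3 -m jog '[{"finger_gap":0},{"finger_gap":0}]'
python3 - <<'E'
from d import *
delta3(.08); o=r.observe(); print(o['width'],o['tcp_pos'])
E
```

```text
clock: 9.45
tcp_pos: [0.4938, 0.3237, 0.3384]
orientation: [[-0.987, 0.063, -0.15], [0.064, 0.998, 0.002], [0.15, -0.007, -0.989]]
ft_force: [0.7, -0.5, -1.9]
width: 0.306
finger_force: 59.3
clock: 9.62
tcp_pos: [0.4944, 0.3234, 0.3369]
orientation: [[-0.987, 0.063, -0.147], [0.064, 0.998, 0.001], [0.147, -0.008, -0.989]]
ft_force: [0.3, -0.7, -1.1]
width: 0.302
finger_force: 59.5
clock 9.6167 delta [-0.0344  0.0859 -0.0147] rot [-0.0021  0.2018 -0.0262] [ 0.44  0.38  1.53  0.06  1.37 -1.08]
0.3023144608984955 [0.49438299 0.32344372 0.3368703 ]
```

Scaled: 0.086 m / 0.75 = 0.1147, 0.065 m / 0.75 = 0.0867, 0.202 rad / 3.1416 = 0.0643.

```bash

python3 -m jog '[{"tx":-0.0133,"ty":0.0293,"tz":-0.0053,"ay":0.0159,"az":-0.0019,"finger_gap":0},{"tx":-0.024,"ty":0.0587,"tz":-0.0107,"ay":0.0318,"az":-0.0041,"finger_gap":0},{"tx":-0.0347,"ty":0.0867,"tz":-0.0147,"ax":-0.0003,"ay":0.0477,"az":-0.0064,"finger_gap":0},{"tx":-0.0453,"ty":0.1147,"tz":-0.02,"ax":-0.0006,"ay":0.0643,"az":-0.0083,"finger_gap":0},{"tx":-0.0453,"ty":0.1147,"tz":-0.02,"ax":-0.0006,"ay":0.0643,"az":-0.0083,"finger_gap":0}]'
python3 -m jog '[{"finger_gap":0},{"finger_gap":0},{"finger_gap":0}]'
python3 - <<'E'
from d import *
delta3(.08); delta3(0)
ims=[]
for n in('scene','side'):
    im,d=r.read_camera(n); P=cloud(n,d); np.savez('pics/%s8.npz'%n,im=im,P=P)
    ims.append(im)
o=wrist('w8')
a=ims[0][140:290,170:300]; b=ims[1][250:400,290:420]
cv2.imwrite('pics/c8.png',np.hstack([cv2.resize(k,(390,450),interpolation=2) for k in(a,b)])[:,:,::-1])
E
```

```text
clock: 10.03
tcp_pos: [0.5356, 0.4079, 0.3473]
orientation: [[-0.94, 0.039, -0.34], [0.036, 0.999, 0.017], [0.34, 0.003, -0.94]]
ft_force: [1.3, -0.1, -1.4]
width: 0.307
finger_force: 59.6
clock: 10.28
tcp_pos: [0.5332, 0.4048, 0.349]
orientation: [[-0.94, 0.04, -0.34], [0.037, 0.999, 0.014], [0.34, 0.0, -0.94]]
ft_force: [-0.8, 1.1, -1.1]
width: 0.307
finger_force: 59.6
clock 10.2833 delta [-0.0037  0.0022  0.0023] rot [ 0.0009  0.002  -0.0012] [ 0.5   0.53  1.26  0.18  1.65 -1.05]
clock 10.2833 delta [-0.0309  0.0022  0.0775] rot [ 0.0009  0.002  -0.0012] [ 0.5   0.53  1.26  0.18  1.65 -1.05]
```

View pics/c8.png

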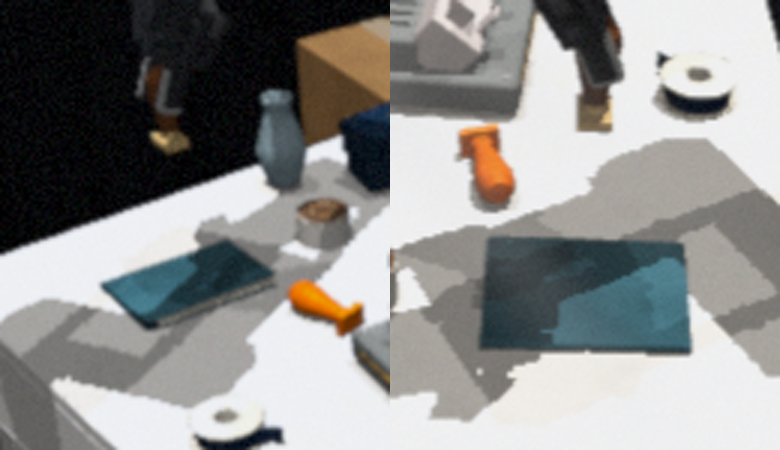

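The crop shows the brass foot face-down, level in the side view (595,118), with the cover empty below. I descend to the final height and measure the stamp's tilt and place.

Scaled: 0.0775 m / 0.75 = 0.1033, -0.031 m / 0.75 = -0.0413, 0.002 rad / 3.1416 = 0.0006.

```bash

python3 -m jog '[{"tx":-0.008,"ty":0.0007,"tz":0.02,"finger_gap":0},{"tx":-0.016,"ty":0.0013,"tz":0.0413,"finger_gap":0},{"tx":-0.0253,"ty":0.002,"tz":0.0627,"finger_gap":0},{"tx":-0.0333,"ty":0.0027,"tz":0.0827,"finger_gap":0},{"tx":-0.0413,"ty":0.0027,"tz":0.1033,"ay":0.0006,"finger_gap":0}]'
python3 -m jog '[{"finger_gap":0},{"finger_gap":0},{"finger_gap":0}]'
python3 - <<'E'
from d import *
delta3(0); o=r.observe(); print(o['width'],o['finger_force'],np.abs(o['joint_vel']).max())
ims=[]
for n in('scene','side'):
    im,d=r.read_camera(n); P=cloud(n,d); H,S,V=cv2.split(cv2.cvtColor(im,cv2.COLOR_RGB2HSV)); z=P[...,2]
    box=(abs(P[...,0]-.483)<.05)&(abs(P[...,1]-.409)<.05)&(z>.035)&(z<.17)&(S>60)
    br=box&(z<.078)&(H>14)&(H<40); wo=box&(z>.078)&(H<16)
    for k,m in(('brass',br),('wood',wo)):
        if m.any(): print(n,k,m.sum(),np.percentile(P[m],[3,50,97],axis=0).round(4).tolist(),np.argwhere(m).mean(0).round(1))
    q=P[(H>80)&(H<105)&(S>80)&(abs(P[...,0]-.483)<.09)&(abs(P[...,1]-.409)<.08)&(z<.025)]; print('cover',rect(q[:,:2]))
    ims.append(im)
a=ims[0][170:270,180:280]; b=ims[1][260:380,300:420]
cv2.imwrite('pics/c9.png',np.hstack([cv2.resize(k,(400,400),interpolation=2) for k in(a,b)])[:,:,::-1])
E
```

```text
clock: 10.85
tcp_pos: [0.5365, 0.4078, 0.2656]
orientation: [[-0.939, 0.039, -0.341], [0.036, 0.999, 0.015], [0.341, 0.002, -0.94]]
ft_force: [0.7, -0.0, -1.2]
width: 0.306
finger_force: 59.6
clock: 11.1
tcp_pos: [0.5369, 0.4081, 0.2669]
orientation: [[-0.939, 0.039, -0.34], [0.036, 0.999, 0.016], [0.341, 0.003, -0.94]]
ft_force: [0.3, 0.4, -1.5]
width: 0.303
finger_force: 59.6
clock 11.1 delta [ 0.0004 -0.0012  0.0014] rot [0.0028 0.0014 0.    ] [ 0.5   0.6   1.35  0.18  1.49 -1.08]
0.302622511485222 59.6232371928636 0.016418398971283468
scene brass 32 [[0.473, 0.3958, 0.071], [0.4801, 0.4038, 0.0744], [0.491, 0.4202, 0.0775]] [213.5 230. ]
scene wood 82 [[0.469, 0.3964, 0.0837], [0.4754, 0.4081, 0.1261], [0.4864, 0.4271, 0.1517]] [198.3 226.4]
cover (array([484.1, 408.9]), array([159.2, 176. ]), 89.3)
side brass 96 [[0.4756, 0.4018, 0.0665], [0.4859, 0.4222, 0.0724], [0.4953, 0.4285, 0.0772]] [324.9 355.1]
side wood 59 [[0.4738, 0.4097, 0.0813], [0.482, 0.4186, 0.0916], [0.4917, 0.4222, 0.1362]] [309.9 357.2]
cover (array([484.5, 412.6]), array([ 96. , 130.3]), 87.4)
```

View pics/c9.png

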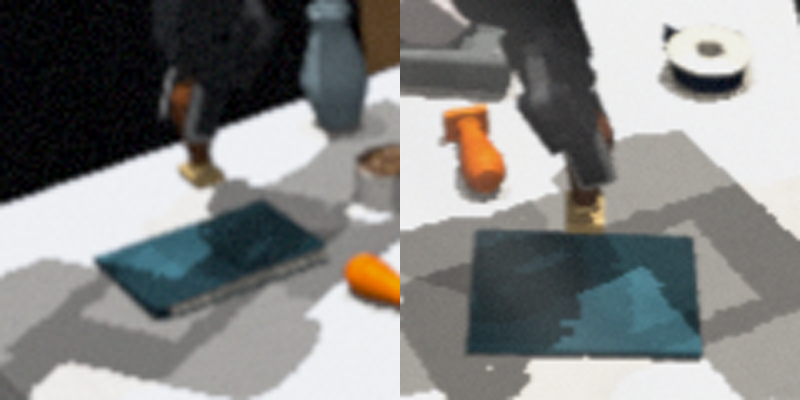

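The crop shows the foot level above the cover. One last check of the pitch, taken from the bottom edge of the foot and from the knob-to-foot offset.

```bash
python3 - <<'E'
from d import *
c=r.get_calibration('side'); T=c['T']
for _ in range(4):
    im,d=r.read_camera('side'); H,S,V=cv2.split(cv2.cvtColor(im,cv2.COLOR_RGB2HSV)); P=cloud('side',d)
    m=(S>60)&(H>12)&(H<40)&(abs(P[...,0]-.483)<.03)&(P[...,2]>.04)&(P[...,2]<.08)&(abs(P[...,1]-.41)<.04)
    cols=[u for u in range(640) if m[:,u].sum()>=5][1:-1]
    px=np.array([[u,np.flatnonzero(m[:,u]).max()+.5] for u in cols])
    x=cv2.undistortPoints(px.reshape(-1,1,2),np.array([[c['fx'],0,c['cx']],[0,c['fy'],c['cy']],[0,0,1]]),np.array([c['k1'],0,0,0.])).reshape(-1,2)
    D=np.c_[x,np.ones(len(x))]@T[:3,:3].T; Q=T[:3,3]+D*((.425-T[1,3])/D[:,1])[:,None]
    print(len(cols),'slope',np.polyfit(Q[:,0],Q[:,2],1)[0].round(3),'z',Q[:,2].mean().round(4),'x',Q[:,0].mean().round(4))
im,d=r.read_camera('scene'); P=cloud('scene',d); w=(P-[*C,0])@M; V=im.max(2)
m=(V<60)&(abs(w[...,0])<.06)&(w[...,2]>.1)&(w[...,2]<.135)&(abs(w[...,1]+.066)<.025); print('ball',np.median(w[m],0))
o,im,P,T=wrist('w9'); H,S,V=cv2.split(cv2.cvtColor(im,cv2.COLOR_RGB2HSV))
m=(H<16)&(S>90)&(abs(P[...,0]-.483)<.03)&(abs(P[...,1]-.409)<.03)&(P[...,2]>.1); q=P[m]; print('knob',m.sum(),np.percentile(q,[2,50,98],axis=0).round(4).tolist()); k=q[q[:,2]>q[:,2].max()-.004]; print('top',k.mean(0))
E
```

```text
9 slope 0.015 z 0.0644 x 0.4858
9 slope 0.015 z 0.0644 x 0.4858
9 slope 0.015 z 0.0644 x 0.4858
9 slope 0.015 z 0.0644 x 0.4858
ball [-0.00413335 -0.07109366  0.12140705]
knob 4553 [[0.4728, 0.3975, 0.1247], [0.484, 0.4097, 0.1353], [0.4972, 0.422, 0.1382]]
top [0.4858401  0.40977346 0.13690307]
```

The stamp is upright (slope 0.015 rad), its face is at z = 0.064 m, it is centred within about 5 mm, and the lever is upright. I hand the job in.

```bash
python3 -c "
from plant import r
print(r.close_job())"
```

```text
the job is handed in; nothing more can be done
None
```

The job is handed in, with no verdict printed: the lever is at its middle mark and the stamp is held upright, face down, about 5 cm above the middle of the bare cover and square with it.

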